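# Find the case that rattles and present it

### The job

The three sealed grey cases have just been loaded from the small cabinet: first push its open top drawer fully home. Then pick up and shake the cases to find the one with a loose ball rattling inside it, put any quiet case back upright on the bench about where it stood, and present the rattling one: hold it level and still in the gripper over the middle of the black hand-over pad, about 15 cm above the bench, and finish while still holding it there. Leave everything else where it is.

Things in the scene. Friction and masses are not known exactly. Their poses are not given: they have to be found in the camera images.
- case_a: One of three outwardly identical sealed grey plastic cases, ribbed lid, steel latch on each short end: 140 long (its x), 50 wide (its y), 38 tall; origin at the centre of its underside, z up through the lid. Long side walls plain and flat: grip across the 50 width at the middle. The three stand in a row about 170 apart, x within 20 degrees of the robot's forward direction, in any order
- case_b: Second case, same size and frame as case_a. Each weighs 0.22 to 0.29 kg with contents, so weight tells nothing. Two hold a 90 g insert snug in the middle; one, any of the three, holds a 90 g steel ball, 28 across, free to roll some 50 mm each way from the middle along the case's x; nothing shows outside
- case_c: Third case, same size and frame as case_a. Shaking along x, or tipping it 20 degrees one way along x and then the other, makes a loose ball roll end to end: it knocks, and stays at that end when levelled (it starts rolling above about 10 degrees), which moves the level case's moment on the gripper about the case's y by some 0.045 N m from the middle; a snug insert stays in the middle
- pad: Flat black rubber hand-over pad on the bench beyond the cases, 100 (its x) by 140 (its y), 3 thick, fixed; origin at the centre of its underside. Nothing stands on it
- cabinet_drawer0 (a joint): How far the top drawer of the small white cabinet at the left is pulled out, in m: 0 fully home, about 0.06 to 0.10 at the start. It slides with light friction and stays where it is left
- cabinet_drawer0_handle (a point): Middle of the steel bar handle of the top drawer: bar 11 thick, 86 long, 35 in front of the drawer's face on the robot's side; it moves with the drawer. Site axes: x along the way in (shutting), y along the bar, z up. Any push along +x shuts the drawer. Cabinet fixed, 200 deep, 150 wide, 140 tall, bar about 100 above the bench
- tape_ring: Bystander, to be left alone: white plastic tape reel core lying flat, 76 across, 19 high; origin at the centre of its underside
- tweezers: Bystander, to be left alone: steel tweezers lying flat, 125 long, 10 high; origin at the centre of its underside
- solvent_bottle: Bystander, to be left alone: white bottle, 48 across, 110 tall; origin at the centre of its underside
- swab_jar: Bystander, to be left alone: small glass jar with metal cap, 44 across, 55 tall; origin at the centre of its underside
- lens_cell: Bystander, to be left alone: dark metal stepped lens cell, 38 across, 34 tall; origin at the centre of its underside
- driver: Bystander, to be left alone: black-handled screwdriver lying flat, 150 long; origin at the centre of its underside

How it is judged:
By the outcome, as a careful person would: the job done as asked, in the order asked, and still so for the second after the job is handed in, while the arm keeps its last pose, push and grip.
It also fails if it takes over 72 s, if anything falls off the work surface, if the arm or the gripper's body presses on something with over 40 N, if the wrist force passes 120 N, or if a joint passes its speed limit or range.

### The arm

A 7-joint arm with a two-finger parallel gripper is mounted at the origin on the work surface. World frame = base frame: x ahead of the robot, y to its left, z up, the work surface at z = 0. Lengths are in m, angles in rad, forces in N, time in s.
With the tool pointing down it reaches from about 0.4 to 0.85 m from the base axis. Payload 6.9 kg.
Tool frame: the origin (TCP) lies midway between the tips of the shut fingers; the grasp point (between the pads) lies behind it (ctrl.pinch_z is the z of the grasp point in the tool frame, in m); z points along the fingers, y is the direction in which the jaws open and shut (so a half turn about z gives the same grasp; the last joint's range is limited). The gripper opens to 85 mm and grips with 20 to 120 N. Pads are 22 mm wide; open, the fingers measure 114 mm over their backs; the gripper's body (76 mm by 85 mm) begins 54 mm behind the grasp point. The pads swing forward as they close: fully open they stand 13 mm farther back than shut.
Start: joints at [1.345, 0.507, -0.238, 1.5, 0.126, 1.149, -0.155], TCP at [0.203, -0.591, 0.231] pointing down, gripper open.
Joint ranges: [-3.08, 3.08], [-0.24, 2.05], [-1.43, 1.35], [0, 2.5], [-1.52, 4.66], [0.17, 1.96], [-2.89, 2.89]. Speed limits (rad/s): [2.39, 2.39, 3.14, 3.14, 3.14, 3.14, 3.14].

### API

Orientations are given as a unit quaternion [w, x, y, z].
In Python, from station import ctrl, get_state, vision, ticket, models gives the robot as it stands. Calls block until the motion is done:
- ctrl.movep(position, orientation): joint-space move of the TCP to a pose.
- ctrl.movel(position, frame=None, max_speed=0.15): straight line of the TCP; frame=None keeps the orientation; max_speed is the mean speed in m/s.
- ctrl.set_joints(angles): joint-space move.
- ctrl.ungrasp() and ctrl.close_gripper(force=None): open the fingers fully, or close them until they stop; force is the grip in N (None keeps the last).
- ctrl.pause(seconds).
- ctrl.ik(position, orientation): joint angles nearest the present ones, or None.
- get_state(): the state.
- vision.grab_frame(name): name is "side" or "top" or "wrist"; returns (picture, depth): 400x640x3 uint8, blue, green, red; 400x640 float32, m along the optical axis (not along the pixel's ray), 0 where there is no reading.
- vision.camera_info(name): a dict with "mtx" (3x3 intrinsics, pixels), "dist_coeffs" ([k1, k2, p1, p2, k3] as OpenCV has them; the pictures are not rectified), "R" (3x3) and "t" (3): a world point X has camera coordinates R X + t; the wrist camera has in their place "hand_eye" (4x4, takes a point from camera to tool coordinates, whose origin is the TCP and whose axes are the flange's). Camera axes: x right, y down, z forward; pixel columns grow to the right and rows downward; lengths in m; the calibration is good to about 2 mm. A picture is of the moment at which its call begins: read the wrist's pose just before it. camera_info takes no time and is no camera call.
A pose or a line that the arm cannot do raises ctrl.Unreachable and nothing moves.
- ticket.close_job(): hands the job in, once; it reports no verdict.
Trained networks look in the newest picture that a camera, given by its name, has taken for a name from the list of things; names that differ only in an ending like _2 or _b are one class to them, and where a whole thing is asked for, a point or a joint stands for the part that bears it (a point fixed in the world has none). Each returns a list of dicts, best first, with "p" (0 to 1); they miss things now and then, are a little off and sometimes report something else, mostly with a low value. They report only what shows in the picture. A call takes as long as a camera call.
- models.recognise(camera, target): "point" ([column, row] in pixels, amid what is visible of it).
- models.masks_of(camera, target): "mask" (400x640 bool, what is visible of it) and "point" ([column, row] in pixels, amid what is visible of it).
The state is a dict: "time": time; "qpos": joint angles; "qd": joint speeds; "tau": joint torques, N m; "tcp_pos": TCP position; "eef_rot": TCP orientation; "contact_force": force on the tool from outside, world axes, zero at the start; "wrist_torque": the same for the moment, N m; "width": finger opening in m.
Only numpy, scipy, OpenCV 4.12 (cv2) and the standard library are available. Lean on these libraries where they do the work, as an engineer would, in place of code of your own. Each camera call takes 0.05 s, during which the arm holds its last target.

## Working session

There is one attempt and no reset: what is moved stays moved. The work goes in short steps, each a Python script; the robot and the scene stay as the last script left them, time stands still between calls to the robot, and variables do not carry over. Pictures are saved under pics/ and viewed, and the job is handed in when it is done.

```bash
ls; mkdir -p pics; python3 - <<'E'
from station import ctrl, get_state, vision, ticket, models
import cv2
s=get_state();print(s, ctrl.pinch_z)
for n in("top","side"):
    p,d=vision.grab_frame(n);cv2.imwrite(f"pics/{n}0.png",p)
    i=vision.camera_info(n);print(n,i)
    for t in("case_a","pad","cabinet_drawer0_handle","cabinet_drawer0"):
        print(t,[(r["point"],round(r["p"],2)) for r in models.recognise(n,t)][:6])
print(vision.camera_info("wrist"))
print(get_state()["time"])
E
```

```text
pics
{'time': 0.0, 'qpos': array([ 1.34552154,  0.50838357, -0.23750991,  1.50117223,  0.12570765,
        1.14888855, -0.15481721]), 'qd': array([ 4.83191268e-05, -2.48327119e-03,  5.81615357e-04, -3.30528680e-04,
        2.46729983e-04,  4.00068274e-04,  8.09922363e-04]), 'tau': array([-1.82916527e-03, -6.20597935e+01, -2.18706854e+00, -2.49654973e+01,
        1.28148787e-02,  1.18299972e-02, -1.72887513e-05]), 'tcp_pos': array([ 0.20273226, -0.59065661,  0.23038716]), 'eef_rot': array([-9.14074671e-04,  9.86354656e-01,  1.64631788e-01, -1.75513271e-04]), 'contact_force': array([-0.24811477,  0.04053981,  0.84691078]), 'wrist_torque': array([0.03435702, 0.04605886, 0.02053122]), 'width': 0.08551688876333194} -0.0187
top {'mtx': array([[494.96011045,   0.        , 319.90102944],
       [  0.        , 494.96011045, 200.48011124],
       [  0.        ,   0.        ,   1.        ]]), 'dist_coeffs': array([-0.06276559,  0.        ,  0.        ,  0.        ,  0.        ]), 'R': array([[-2.17361865e-02, -9.99763515e-01,  6.71979087e-04],
       [-9.88797385e-01,  2.13984786e-02, -1.477221
[... 991 characters left out ...]
 0.7)]
cabinet_drawer0_handle [([298.1, 119.1], 0.67)]
cabinet_drawer0 [([301.7, 120.7], 0.62)]
{'mtx': array([[360.02858004,   0.        , 314.65508044],
       [  0.        , 360.02858004, 197.00377103],
       [  0.        ,   0.        ,   1.        ]]), 'dist_coeffs': array([-0.0196618,  0.       ,  0.       ,  0.       ,  0.       ]), 'hand_eye': array([[-4.46697908e-04, -9.59680237e-01, -2.81093657e-01,
         7.17212007e-02],
       [ 9.99999792e-01, -2.97781724e-04, -5.72487409e-04,
        -7.82046182e-05],
       [ 4.65700299e-04, -2.81093854e-01,  9.59680170e-01,
        -1.42887025e-01],
       [ 0.00000000e+00,  0.00000000e+00,  0.00000000e+00,
         1.00000000e+00]])}
0.5
```

View pics/top0.png

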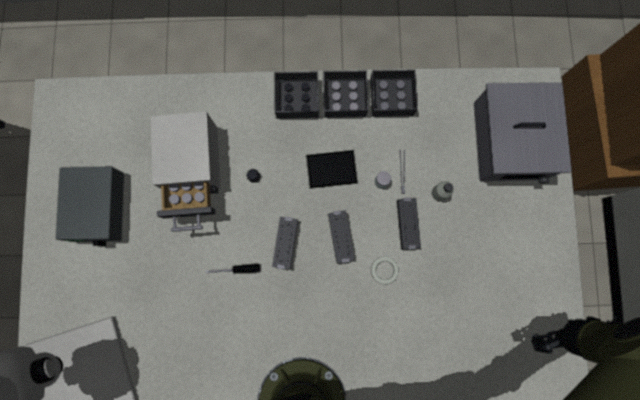

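View pics/side0.png

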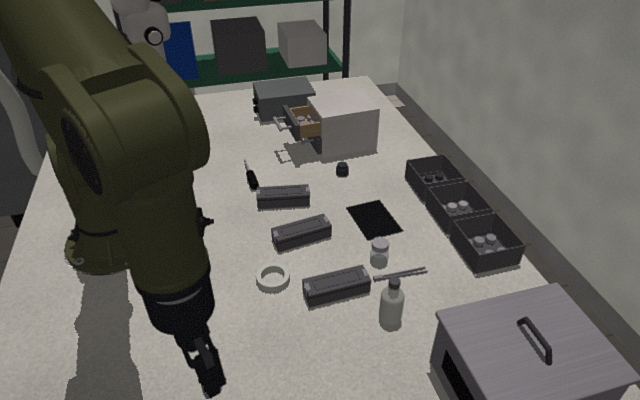

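The top view shows cases at about (286,243), (342,237) and (408,224), the pad at (331,169), and the open drawer at the left with its handle near (190,225). The reel, jar, tweezers and bottle are close to the right-hand case. Next I measure these.

```bash
cat > h.py <<'E'
from station import ctrl, get_state, vision, ticket, models
import numpy as np, cv2
from scipy.spatial.transform import Rotation as Ro
def deproj(cam,uv,z=None,depth=None):
    i=vision.camera_info(cam)
    uv=np.asarray(uv,float).reshape(-1,1,2)
    n=cv2.undistortPoints(uv,i["mtx"],i["dist_coeffs"]).reshape(-1,2)
    r=np.c_[n,np.ones(len(n))]
    R,t=i["R"],i["t"]
    if depth is not None: return (r*np.asarray(depth)[:,None]-t)@R
    c=-R.T@t; dr=r@R
    return c+dr*((z-c[2])/dr[:,2])[:,None]
def quat(yaw,pitch=0.,pitchaxis=None):
    # tool down, tool y axis along world (-sin,cos)-ish: tool x along yaw
    r=Ro.from_euler('z',yaw)*Ro.from_euler('x',np.pi)
    if pitch: r=Ro.from_rotvec(pitch*np.array([-np.sin(yaw),np.cos(yaw),0]))*r
    return r.as_quat(scalar_first=True)
E
python3 - <<'E'
from h import *
p,d=vision.grab_frame("top")
for t in("case_a","pad","cabinet_drawer0_handle","cabinet_drawer0","tape_ring","swab_jar","solvent_bottle","tweezers","driver","lens_cell"):
    for m in models.masks_of("top",t)[:4]:
        if m["p"]<.4: continue
        v,u=np.nonzero(m["mask"]); ok=d[v,u]>0;v=v[ok];u=u[ok]
        P=deproj("top",np.c_[u,v],depth=d[v,u])
        line=[t,round(m["p"],2),np.round(m["point"]),len(u),"zmax",np.percentile(P[:,2],[5,50,95]).round(3)]
        if t=="case_a":
            P=P[P[:,2]>.03]
        r=cv2.minAreaRect(P[:,:2].astype(np.float32)*1000)
        print(*line,"rect mm",np.round(r[0]),np.round(r[1]),round(r[2],1),"mean",P.mean(0).round(3))
crop=cv2.resize(p[100:280,140:340],None,fx=4,fy=3.3,interpolation=cv2.INTER_CUBIC)
cv2.imwrite("pics/crop1.png",cv2.resize(p[110:250,140:230],None,fx=6,fy=4.2))
for uv in [(u,v) for v in range(212,236,2) for u in (180,190,200,210)]:
    print(uv,deproj("top",[uv],depth=[d[uv[1],uv[0]]]).round(3)[0],end=' ')
E
```

```text
case_a 0.77 [341. 236.] 955 zmax [0.033 0.039 0.043] rect mm [ 449. -118.] [144.  50.] 8.9 mean [ 0.448 -0.118  0.039]
case_a 0.75 [283. 244.] 927 zmax [0.033 0.039 0.043] rect mm [435.  38.] [ 50. 142.] 79.7 mean [0.433 0.037 0.039]
case_a 0.66 [406. 225.] 1032 zmax [0.015 0.039 0.044] rect mm [ 481. -308.] [142.  52.] 2.6 mean [ 0.481 -0.307  0.039]
pad 0.57 [330. 168.] 1619 zmax [-0.001  0.004  0.009] rect mm [647. -97.] [101. 140.] 4.6 mean [ 0.646 -0.097  0.004]
cabinet_drawer0_handle 0.85 [186. 198.] 1930 zmax [0.077 0.095 0.129] rect mm [535. 296.] [134. 151.] 4.1 mean [0.543 0.295 0.099]
cabinet_drawer0 0.69 [188. 200.] 2035 zmax [0.076 0.095 0.129] rect mm [534. 307.] [134. 174.] 4.0 mean [0.542 0.295 0.097]
tape_ring 0.55 [375. 266.] 347 zmax [0.003 0.019 0.024] rect mm [ 355. -236.] [73. 72.] 88.6 mean [ 0.355 -0.235  0.018]
tape_ring 0.42 [188. 202.] 1933 zmax [0.078 0.095 0.129] rect mm [535. 290.] [134. 141.] 2.3 mean [0.543 0.294 0.1  ]
swab_jar 0.55 [384. 179.] 236 zmax [0.006 0.054 0.061] rect mm [ 612. -238.] [55. 41.] 5.0 mean [ 0.606 -0.236  0.046]
solvent_bottle 
[... 1513 characters left out ...]
05 0.01 ] (200, 224) [0.484 0.254 0.103] (210, 224) [0.494 0.25  0.004] (180, 226) [0.491 0.336 0.001] (190, 226) [0.479 0.279 0.108] (200, 226) [0.479 0.254 0.105] (210, 226) [ 0.489  0.251 -0.003] (180, 228) [0.474 0.305 0.11 ] (190, 228) [0.473 0.278 0.114] (200, 228) [0.473 0.253 0.108] (210, 228) [0.483 0.249 0.004] (180, 230) [0.469 0.305 0.11 ] (190, 230) [0.469 0.281 0.103] (200, 230) [0.478 0.278 0.002] (210, 230) [0.477 0.249 0.005] (180, 232) [ 0.474  0.337 -0.004] (190, 232) [0.473 0.307 0.002] (200, 232) [0.472 0.279 0.   ] (210, 232) [0.472 0.25  0.   ] (180, 234) [0.467 0.334 0.006] (190, 234) [0.467 0.307 0.003] (200, 234) [0.467 0.278 0.001] (210, 234) [ 0.466  0.25  -0.001]
```

```bash
python3 -c "
import cv2
p=cv2.imread('pics/top0.png');cv2.imwrite('pics/crop2.png',cv2.resize(p[170:250,140:240],None,fx=7,fy=7,interpolation=cv2.INTER_CUBIC))
p=cv2.imread('pics/side0.png');cv2.imwrite('pics/crop3.png',cv2.resize(p[90:170,250:350],None,fx=7,fy=7,interpolation=cv2.INTER_CUBIC))"
```

```text
(no output)
```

View pics/crop2.png

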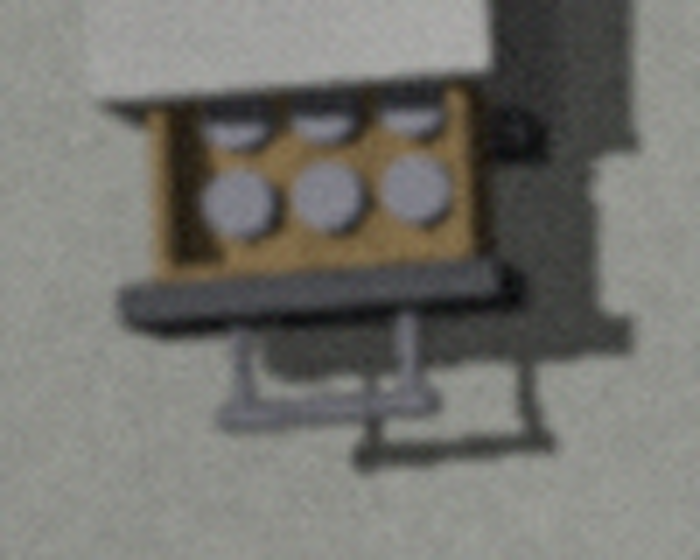

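View pics/crop3.png

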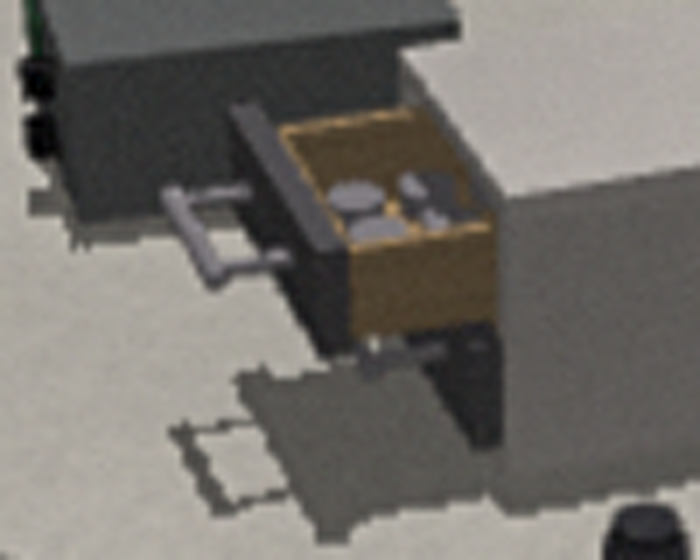

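The top crop shows the bar from about image (172.6,229.7) to (201.7,226.9), with the drawer wide open. A second drawer handle sits lower and is home. I'll compute the axis and push the bar.

```bash
python3 - <<'E'
from h import *
b=deproj("top",[(172.6,229.7),(201.7,226.9)],z=.105);print("bar",b.round(3))
f=deproj("top",[(151.8,184.5),(211,180.9)],z=.14);print("cabfront",f.round(3))
g=deproj("top",[(151.5,116),(209,114)],z=.14);print("cabback",g.round(3))
d=deproj("top",[(157.5,213),(211.5,209)],z=.127);print("drawer face top",d.round(3))
for q in (b,f,d): v=q[0]-q[1];print(np.degrees(np.arctan2(-v[0],v[1])))
c=b.mean(0);print(ctrl.ik([c[0]-.06,c[1],.2],quat(.08)))
E
```

```text
bar [[0.47  0.326 0.105]
 [0.476 0.249 0.105]]
cabfront [[0.586 0.373 0.14 ]
 [0.592 0.218 0.14 ]]
cabback [[0.771 0.38  0.14 ]
 [0.773 0.226 0.14 ]]
drawer face top [[0.513 0.36  0.127]
 [0.52  0.219 0.127]]
4.351387821015046
2.1994530476716343
3.044775641541181
[ 0.11083304  0.57750531 -1.21503716  1.85492122  0.59819149  1.14023111
 -2.81045406]
```

```bash
cat >> h.py <<'E'
def iks(pos,q):
    r=ctrl.ik(pos,q); return None if r is None else np.round(r,2)
E
python3 - <<'E'
from h import *
for y in (3,93,183,-87): print(y,iks([.41,.285,.2],quat(np.radians(y))),iks([.53,.291,.085],quat(np.radians(y))))
for n,p,y in(("A",[.435,.038,.1],-10),("B",[.449,-.118,.1],9),("C",[.481,-.308,.1],2.6)):
  for o in(0,180):print(n,o,iks(p,quat(np.radians(y+o))))
E
```

```text
3 [ 0.11  0.56 -1.2   1.87  0.59  1.13 -2.83] [-0.17  0.68 -0.61  1.74  0.49  0.88 -2.52]
93 [ 0.09  0.54 -1.15  1.87  0.55  1.1  -1.22] [ 0.02  0.8  -1.    1.73  0.77  1.05 -1.2 ]
183 [ 0.12  0.57 -1.22  1.87  0.6   1.14  0.3 ] [ 0.08  0.88 -1.17  1.73  0.89  1.16  0.27]
-87 [ 0.12  0.57 -1.22  1.87  0.6   1.14  1.87] [ 0.1   0.91 -1.23  1.73  0.93  1.2   1.81]
A 0 [ 0.18  0.42 -0.44  2.15  0.3   0.63 -2.22]
A 180 [ 0.48  0.52 -0.91  2.15  0.61  0.75  0.57]
B 0 [ 0.45  0.44 -0.34  2.09  0.24  0.65 -1.47]
B 180 [ 0.81  0.56 -0.91  2.08  0.62  0.8   1.25]
C 0 [ 0.66  0.56 -0.21  1.82  0.16  0.78 -1.15]
C 180 [ 1.07  0.7  -0.9   1.81  0.66  0.96  1.5 ]
```

```bash
python3 - <<'E'
from h import *
ctrl.close_gripper(force=40)
ctrl.set_joints([-0.5,.3,0,1.87,0,.97,-2.02])
s=get_state();print(s["time"],s["tcp_pos"],Ro.from_quat(s["eef_rot"],scalar_first=True).as_euler('zyx',True))
print(s["contact_force"],s["width"])
q=quat(np.radians(3))
print(iks([.42,.285,.17],q),iks([.43,.286,.085],q),iks([.56,.291,.085],q))
E
```

```text
4.7583 [0.43939882 0.21123333 0.22141259] [-2.83574779e+00  9.14053831e-02 -1.79967756e+02]
[ 0.05079368 -0.13707305 -0.22753603] -5.3721634433223184e-05
[-0.62  0.39 -0.03  1.9   0.01  0.86 -2.18] [-0.62  0.51 -0.02  1.97  0.02  0.65 -2.17] [-0.52  0.65 -0.    1.67  0.    0.82 -2.04]
```

```bash
python3 - <<'E'
from h import *
q=quat(np.radians(3)); u=np.array([np.cos(np.radians(3)),np.sin(np.radians(3)),0])
ctrl.movep([.435,.286,.19],q)
ctrl.movel([.435,.286,.09],max_speed=.2)
p0=np.array([.435,.286,.09])
f0=get_state()["contact_force"]
for d in [.03,.06,.08,.085,.09,.095,.1,.103,.106,.109,.112,.115]:
    ctrl.movel(p0+u*d,max_speed=.12)
    s=get_state();f=s["contact_force"]-f0
    print(d,round(s["time"],2),(s["tcp_pos"]).round(4),f.round(1))
    if f[0]<-14: break
p,dd=vision.grab_frame("top");cv2.imwrite("pics/c4.png",cv2.resize(p[170:250,140:240],None,fx=7,fy=7,interpolation=cv2.INTER_CUBIC))
p,dd=vision.grab_frame("side");cv2.imwrite("pics/c5.png",cv2.resize(p[70:170,240:390],None,fx=5,fy=5,interpolation=cv2.INTER_CUBIC))
E
```

```text
0.03 6.22 [0.4655 0.2876 0.0908] [-0.7 -0.3 -1.5]
0.06 6.62 [0.4944 0.289  0.09  ] [-0.2 -0.3 -0.2]
0.08 6.94 [0.5145 0.2901 0.0899] [-0.4 -0.2 -1.3]
0.085 7.19 [0.5197 0.2905 0.09  ] [ 0.4 -0.5 -0.5]
0.09 7.44 [0.5243 0.2908 0.0899] [-3.4 -0.   0.4]
0.095 7.69 [0.5245 0.2908 0.0894] [-16.7  -1.2   8.2]
```

View pics/c4.png

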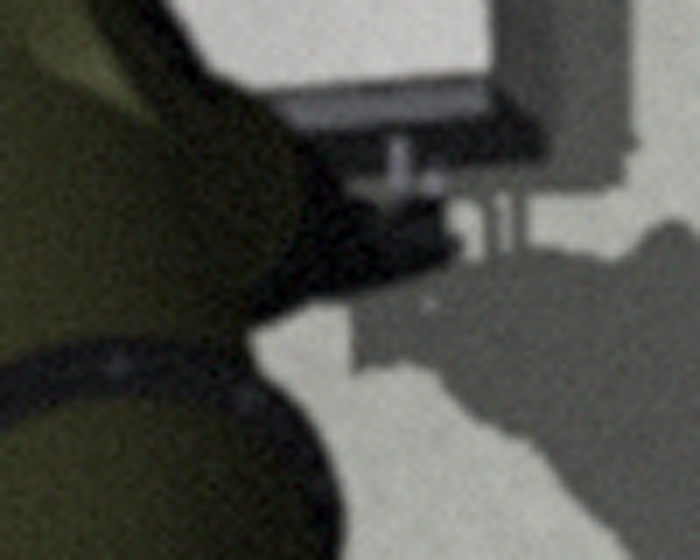

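View pics/c5.png

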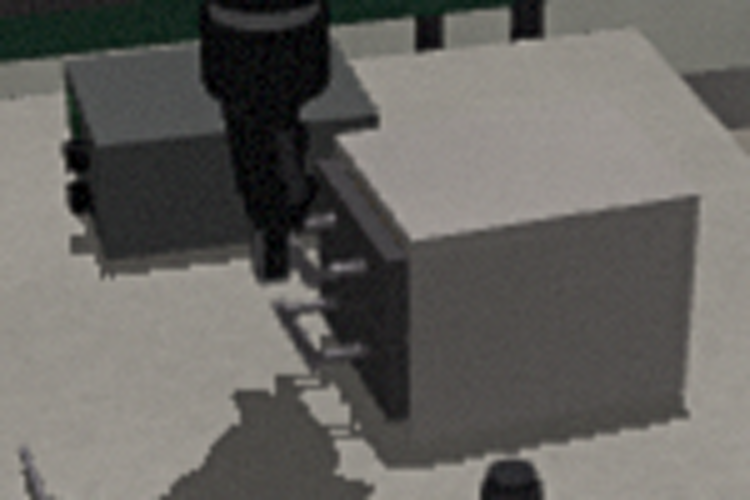

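The drawer front is flush with the lower one, and the push met a hard stop at about 17 N. Next: back off and pick the left case.

```bash
cat >> h.py <<'E'
CASES={"L":([.4345,.0375],-10.3),"M":([.4485,-.118],8.9),"R":([.481,-.3075],2.6)}
ZG=.003
def avg(n=10,dt=.03):
    a=[]
    for _ in range(n):
        s=get_state();a.append(np.r_[s["contact_force"],s["wrist_torque"]]);ctrl.pause(dt)
    return np.mean(a,0),np.std(a,0)/np.sqrt(n)
def axes(yaw): return np.array([np.cos(yaw),np.sin(yaw),0]),np.array([-np.sin(yaw),np.cos(yaw),0])
def tilt(p,yaw,ang):
    # rotate about the grasp point (~.02 above TCP)
    x,_=axes(yaw); q=quat(yaw,ang)
    zt=Ro.from_quat(q,scalar_first=True).as_matrix()[:,2]
    g=np.array(p)+[0,0,.02]
    ctrl.movep(g+zt*.02,q)
def st(msg=""):
    s=get_state();print(msg,"t",round(s["time"],2),"tcp",s["tcp_pos"].round(4),"w",round(s["width"],4),"F",s["contact_force"].round(1),flush=True)
E
python3 - <<'E'
from h import *
c,y=CASES["L"];y=np.radians(y)
ctrl.movel([.47,.2875,.09],max_speed=.2)
ctrl.movel([.46,.2875,.17],max_speed=.25)
ctrl.ungrasp()
ctrl.movep([*c,.11],quat(y)); st("above")
print(iks([*c,ZG],quat(y)))
p,d=vision.grab_frame("wrist");cv2.imwrite("pics/w1.png",p)
p,d=vision.grab_frame("top");cv2.imwrite("pics/t1.png",p)
E
```

```text
above t 10.51 tcp [0.4355 0.0389 0.1104] w 0.0854 F [ 0.5  0.9 -0.1]
[-0.16  0.59  0.03  2.25 -0.06  0.31 -1.83]
```

View pics/w1.png

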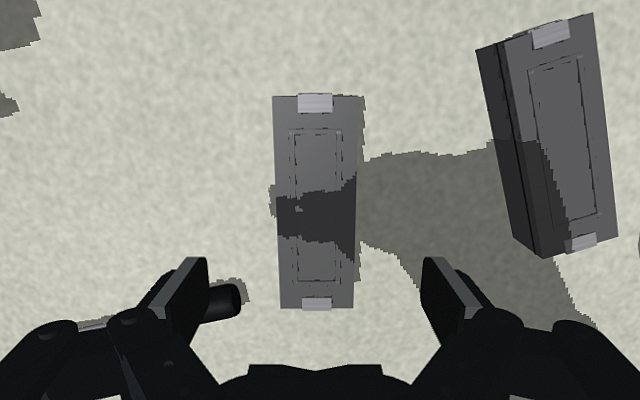

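View pics/t1.png

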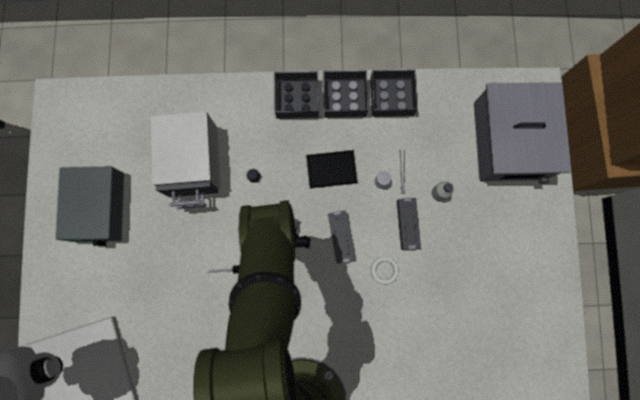

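The wrist view shows the case centred between the fingers (column ~316) and aligned. The driver handle tip (230,300) is well behind the fingers' descent line. The top view confirms the drawer is shut. I'll grasp and test.

```bash
cat >> h.py <<'E'
def grasp(k):
    c,y=CASES[k];y=np.radians(y)
    ctrl.movel([*c,ZG],quat(y),max_speed=.12); st("down")
    ctrl.close_gripper(force=80); st("closed")
def test(k,zl=.13,a=24):
    c,y=CASES[k];y=np.radians(y);x,yy=axes(y)
    P=[*c,zl]; a=np.radians(a); out=[]
    ctrl.movel(P,max_speed=.2); st("lifted")
    ctrl.pause(.2)
    m,e=avg();out.append(m[3:]@yy);print("level0 My",m[3:]@yy,"+-",e[3:].max(),"F",m[:3].round(2),"M",m[3:].round(4))
    for s in(1,-1):
        tilt(P,y,s*a); ctrl.pause(.35)
        tilt(P,y,0); ctrl.pause(.25)
        m,e=avg();out.append(m[3:]@yy);print("after",s,"My",m[3:]@yy,"+-",e[3:].max(),"F",m[:3].round(2),"M",m[3:].round(4),flush=True)
    st("tested"); print("diff",out[1]-out[2])
E
python3 - <<'E'
from h import *
grasp("L")
test("L")
p,d=vision.grab_frame("side");cv2.imwrite("pics/s2.png",p)
E
```

```text
down t 11.65 tcp [0.4348 0.0376 0.0034] w 0.0854 F [-0.8 -0.   0. ]
closed t 12.08 tcp [0.4349 0.0376 0.0038] w 0.0489 F [-2.1  0.1  8.4]
lifted t 12.87 tcp [0.4338 0.0375 0.1293] w 0.0491 F [ 0.1  0.  -2.7]
level0 My -0.003599751863731671 +- 0.010719101120671141 F [-0.08  0.05 -2.57] M [-0.0094 -0.002   0.0073]
after 1 My 0.05872794050715738 +- 0.008241208099776687 F [-0.04 -0.2  -2.72] M [0.0024 0.0593 0.0024]
after -1 My -0.057142928623138176 +- 0.013483770805878854 F [-0.   -0.29 -2.78] M [-0.0083 -0.0566 -0.0021]
tested t 18.24 tcp [0.4345 0.0376 0.13  ] w 0.0488 F [-0.6  0.3 -2.8]
diff 0.11587086913029555
```

View pics/s2.png

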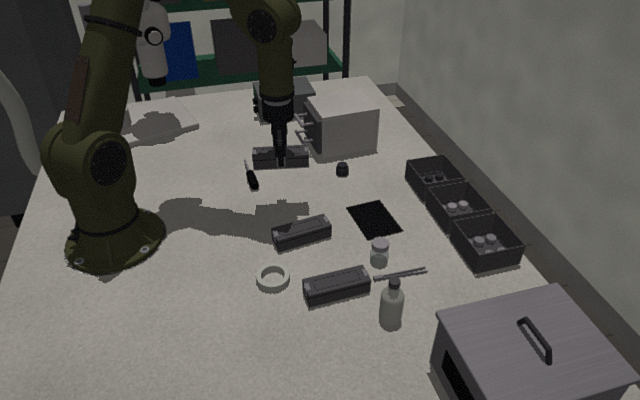

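The moment swings by 0.116 N m against about 0.09 expected for the ball, so this looks like the rattler. There's plenty of time, so I'll repeat once with longer averaging and check the case hasn't slipped.

```bash
python3 - <<'E'
from h import *
c,y=CASES["L"];y=np.radians(y);x,yy=axes(y);P=[*c,.13]
for s in(1,-1):
    tilt(P,y,s*np.radians(22)); ctrl.pause(.35); tilt(P,y,0); ctrl.pause(.25)
    m,e=avg(30,.03);print(s,m[3:]@yy,"+-",e[3:].max())
st()
p,d=vision.grab_frame("wrist");cv2.imwrite("pics/w3.png",p)
p,d=vision.grab_frame("side");cv2.imwrite("pics/s3.png",cv2.resize(p[100:200,220:340],None,fx=6,fy=6,interpolation=cv2.INTER_CUBIC))
E
```

```text
1 0.042259121363356564 +- 0.005338924648987889
-1 -0.031595018003429745 +- 0.005513000144925318
 t 23.89 tcp [0.4345 0.0375 0.13  ] w 0.049 F [-0.3  0.  -2.3]
```

View pics/w3.png

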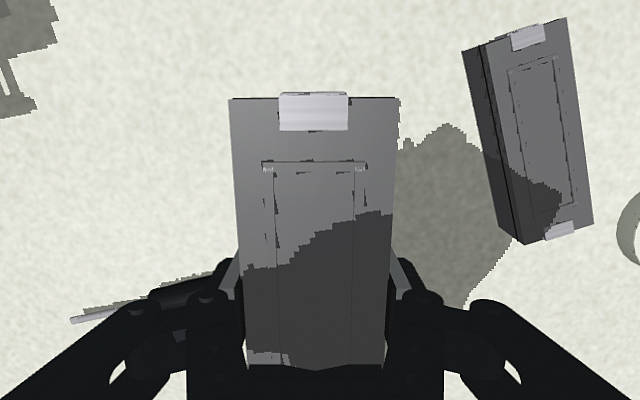

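View pics/s3.png

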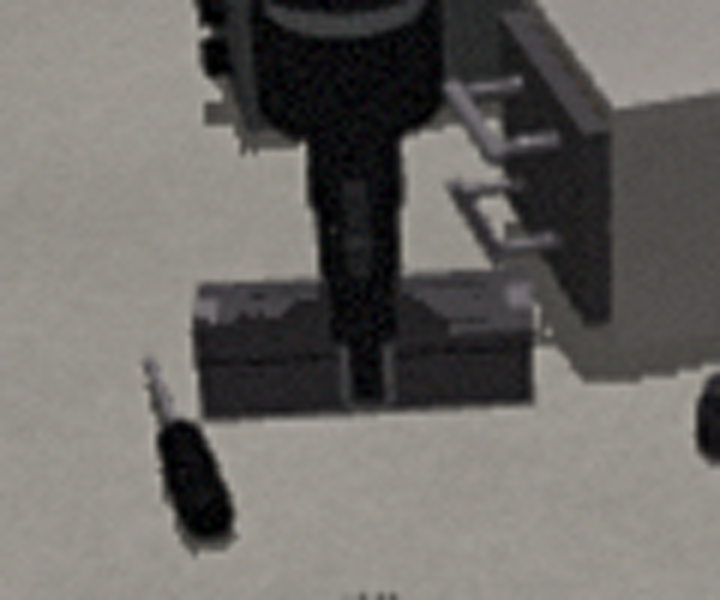

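The repeat gives a 0.074±0.008 N m swing, so both runs match a rolling ball (0.09) and not an insert (0). The case is gripped mid-length and looks level. The other two cases can stay untouched. Now I move it over the pad.

```bash
python3 - <<'E'
from h import *
ctrl.movel([.4345,.0375,.153],max_speed=.1)
ctrl.movel([.6465,-.097,.153],quat(0.),max_speed=.12)
ctrl.pause(.5)
st()
s=get_state();print(Ro.from_quat(s["eef_rot"],scalar_first=True).as_euler('zyx',True).round(2))
for n in("side","top","wrist"):
    p,d=vision.grab_frame(n);cv2.imwrite(f"pics/f_{n}.png",p)
    if n=="wrist":continue
    i=vision.camera_info(n)
    vv,uu=np.mgrid[0:400,0:640]; ok=d>0
    P=deproj(n,np.c_[uu[ok],vv[ok]].astype(float),depth=d[ok])
    k=(abs(P[:,0]-.6465)<.09)&(abs(P[:,1]+.097)<.03)&(P[:,2]>.13)&(P[:,2]<.2)
    Q=P[k]
    for lo,hi in((-.08,-.05),(-.05,-.02),(.02,.05),(.05,.08)):
        w=(Q[:,0]-.6465>lo)&(Q[:,0]-.6465<hi); 
        if w.sum()>5: print(n,lo,w.sum(),Q[w][:,2].min().round(3),np.median(Q[w][:,2]).round(3),np.percentile(Q[w][:,2],95).round(4))
    print(n,"x",np.percentile(Q[:,0],[1,99]).round(3))
st()
E
```

```text
t 27.12 tcp [ 0.6465 -0.097   0.153 ] w 0.0491 F [-0.7  0.  -2.2]
[  -0.   -0. -180.]
side -0.08 300 0.151 0.18 0.1908
side -0.05 305 0.149 0.187 0.191
side 0.02 187 0.151 0.175 0.19
side 0.05 198 0.149 0.187 0.1906
side x [0.575 0.716]
top -0.08 214 0.15 0.188 0.1923
top -0.05 237 0.15 0.188 0.1924
top x [0.575 0.636]
 t 27.27 tcp [ 0.6465 -0.097   0.153 ] w 0.049 F [-0.4 -0.2 -2.3]
```

View pics/f_side.png

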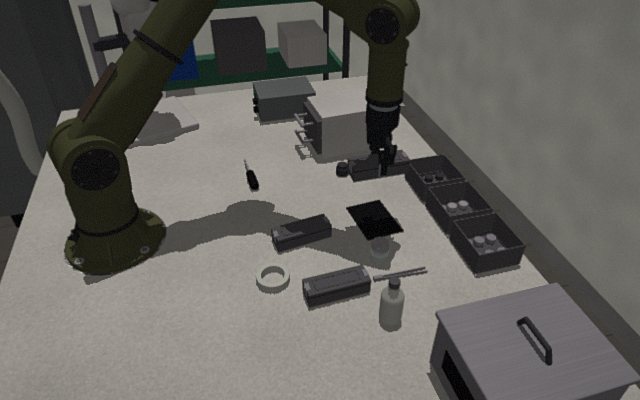

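View pics/f_top.png

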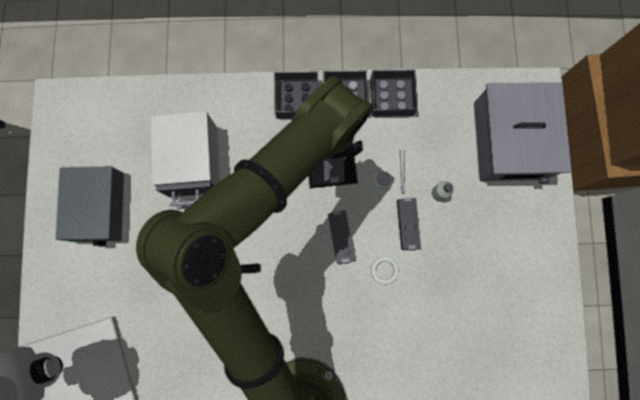

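View pics/f_wrist.png

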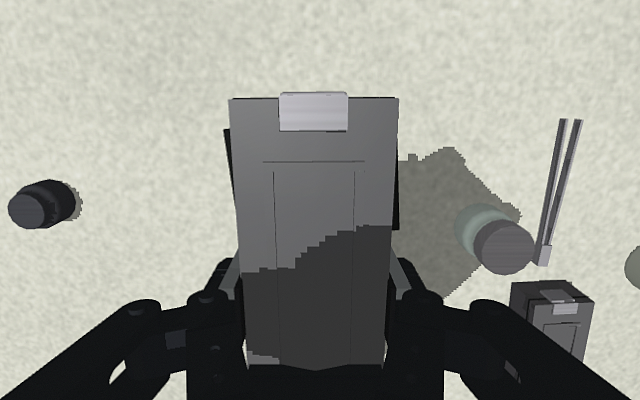

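The views show the case level: lid at 0.19 m at both ends, underside about 0.15 m. It spans x 0.575 to 0.716, with the pad showing evenly on both sides. Handing in.

```bash
python3 - <<'E'
from h import *
print(ticket.close_job()); st()
E
```

```text
the job is handed in; nothing more can be done
None
the job is handed in; nothing more can be done
```

I shut the drawer, found the rattling case on the first pick, and handed the job in at about 27 s with that case held over the pad.

- **Drawer:** I pushed the top drawer by its handle bar until it met a hard stop at about 17 N. The pictures show its front flush with the lower drawer.
- **Finding the ball:** I picked up the left-hand case and tipped it ±24°, then ±22°. The level moment about its width changed by 0.116 N m the first time and 0.074 ± 0.008 N m the second. The two readings differ, but both match a loose ball (about 0.09) and not a snug insert (0). I did not need to touch the other two cases.
- **Presenting it:** The case is gripped at its middle with its centre near (0.646, −0.097), over the middle of the pad. The lid measures about 0.19 m high at both ends, so it is level with its underside at about 0.15 m. The width reading held steady at 49 mm, so I saw no slip.
- **Everything else:** In the final views nothing else on the bench appears to have moved, and none of my checks failed.

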